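Work a relay rail into a lipped enclosure and hold it over its standoffs

TASK

Lift the steel mounting rail with the blue relay module out of the white tray and work it into the open grey enclosure: it is longer than the mouth, so tip it and feed one end in under a lip first, then bring the other end down under the opposite lip. Finish still holding the rail inside, level, lengthwise along the box and centred over the two brass standoffs, about 1 cm above them and touching no part of the box, so that spacers can be slipped underneath. Do not force it or knock hard against the box, and leave everything else where it is.

Things in the scene. Friction and masses are not known exactly. Their poses are not given: they have to be found in the camera images.
- rail: Part to fit, loose: steel top-hat rail 244 mm long (own y), 35 wide (x), 7.5 high (z up), blue relay module fixed on its middle. Origin: centre of the rail's underside; centre of mass above it. About 0.22 kg. End for end it is the same. Starts flat on the tray's floor in the tray's -x half, roughly along the tray's y.
- rail_module (a point): Centre of the top of the blue module, 65.5 mm above the rail's underside. The module is 36 mm along the rail's y, with flat upright side faces at y = +-18 mm over its whole height (good to pinch). Across x it is 70 mm wide from 7.5 to 45.5 mm above the rail's underside, 46 mm wide above that.
- rail_end_a (a point): middle of the rail's end face at its own y = +122 mm, 3.75 mm above its underside
- rail_end_b (a point): middle of the rail's end face at its own y = -122 mm, 3.75 mm above its underside
- enclosure: Grey steel wall box lying on its back, fixed, door off, open upward, left or right of the tray. Origin: centre of its underside on the bench; long side along its y, turned up to 0.25 rad. Outside 280 (y) x 180 (x) x 100 mm high, walls and floor 3 mm, inside 274 x 174 mm. Three cable glands stick out 22 mm from its -x wall.
- mouth (a point): Centre of the enclosure's mouth, level with its top, 100 mm above the bench. Flat lips 3 mm thick (97 to 100 mm high) reach inward 24 mm past the inner wall faces on all sides, so the mouth is 226 mm (y) x 126 mm (x). The 244 mm rail fits inside under the lips but cannot pass the mouth level.
- standoff_a (a point): Centre of the top of a brass standoff, 11 mm across, on the enclosure's floor at its x = 0, y = +80 mm; top 20 mm above the bench
- standoff_b (a point): The same for the other standoff, at y = -80 mm. The rail belongs over both, its middle over their midpoint, which lies over the enclosure's origin.
- tray: White open plastic tray on the bench, fixed, 210 mm (x) x 300 mm (y) x 60 mm high, walls and floor 4 mm. Origin: centre of its underside. Holds the rail on its -x half, and the cable gland and transformer on its +x half.
- gland: Loose black cable gland standing in the tray, 36 mm across, 34 mm high; origin at its foot. Leave it.
- transformer: Loose small transformer on a green base in the tray, 42 x 60 x 35 mm; origin under its centre. Leave it.
- screwdriver: Loose screwdriver with orange handle lying on the bench, 200 mm. Leave it.
- multimeter: Loose yellow multimeter lying on the bench, 85 x 165 x 43 mm. Leave it.
- screw_jar: Loose jar with red cap standing on the bench, 56 mm across, 70 mm high. Leave it.
- tape: Loose roll of blue tape lying on the bench, 84 mm across, 19 mm high. Leave it.
- solder_spool: Loose grey spool of solder standing on the bench, 60 mm across, 45 mm high. Leave it.
Mind the look-alikes: they are no part of the job. Leave any red look-alike of the rail alone.

How it is judged:
By the outcome, as a careful person would: the job done as asked, in the order asked, and still so for the second after the job is handed in, while the arm keeps its last pose, push and grip.
It also fails if it takes over 48 s, if anything falls off the work surface, if the arm or the gripper's body presses on something with over 40 N, if the wrist force passes 120 N, or if a joint passes its speed limit or range.

ROBOT

A 6-joint arm with a two-finger parallel gripper is mounted at the origin on the work surface. World frame = base frame: x ahead of the robot, y to its left, z up, the work surface at z = 0. Lengths are in m, angles in rad, forces in N, time in s.
With the tool pointing down it reaches from about 0.25 to 0.775 m from the base axis. Payload 4 kg.
Tool frame: the origin (TCP) lies on the centre line of the jaws, within the pads' length; the fingertips stand 17 mm ahead of it and the grasp point (between the pads) lies 2 mm behind it; z points along the fingers, y is the line along which they close (so a half turn about z gives the same grasp; the last joint's range is limited). The gripper opens to 94 mm and grips with 3 to 60 N. Pads are 16 mm wide; open, the fingers measure 119 mm over their backs; the gripper's body (75 mm by 177 mm) begins 78 mm behind the grasp point.
Start: joints at [-1.413, 0.087, 1.371, -0, 1.684, -0.103], TCP at [0.142, -0.531, 0.201] pointing down, gripper open.
Joint ranges: [-3.1, 3.1], [-0.76, 2.03], [0.27, 2.55], [-1.08, 4.22], [0.17, 2.65], [-2.57, 2.57]. Speed limits (rad/s): [2.79, 2.79, 3.14, 3.14, 3.14, 3.14].

INTERFACE

Orientations are given as [roll, pitch, yaw] about the fixed x, y, z axes, in that order (R = Rz(yaw) Ry(pitch) Rx(roll)).
In Python, from bench import robot gives the robot as it stands.
- The arm moves only by the tool servo_tool, never from a script. Its argument "plan" is a list of rows, each a list of 7 numbers: the shift along the tool's x, y, z normalised to -1 to 1, where 1 is 0.1 m, then the turn, a rotation vector about the tool's x, y, z normalised to -1 to 1, where 1 is pi/2 rad, then the finger opening in mm, from 0 to 94. In form: [[x, y, z, ax, ay, az, gripper], ...]. A call has 1 to 12 rows; each row is the pose to reach, as a shift and turn from the pose commanded when the call began, along the tool's axes at that moment; what a row does not reach only later rows make up. A row lasts 1/12 s, in which the tool goes at most 41.7 mm and 7.16 degrees, less where a joint would pass 70% of its speed; a pose out of reach is approached as far as the arm can. A call with a number of a shift or a turn outside -1 to 1 is refused whole. A call with a gripper value outside its range is refused whole. The fingers move at their own pace and stop on an object; the grip force is fixed at half the most. Time passes only in rows, so rows that repeat a pose let the fingers close. It gives the time, the measured TCP pose, the force, the opening and the grip force at its end, in the units of the state.
- robot.get_obs(): the state, without advancing time (a new reading comes with each control period).
- robot.snapshot(name): name is "side" or "top" or "wrist"; returns the picture (400x640x3 uint8, red, green, blue); there is no depth.
- robot.camera_params(name): a dict with "camera_matrix" (3x3 intrinsics, pixels), "distortion" ([k1, k2, p1, p2, k3] as OpenCV has them; the pictures are not rectified), "rvec" (rotation vector, rad) and "tvec" (3), from world to camera coordinates, as OpenCV has them; the wrist camera has in their place "tool_from_camera" (4x4, takes a point from camera to tool coordinates, whose origin is the TCP and whose axes are the flange's). Camera axes: x right, y down, z forward; pixel columns grow to the right and rows downward; lengths in m; the calibration is good to about 2 mm. A picture is of the moment at which its call begins: read the wrist's pose just before it. camera_params takes no time and is no camera call.
- robot.close_job(): hands the job in; it is judged then, once.
Trained networks look in the newest picture that a camera, given by its name, has taken for a name from the list of things; names that differ only in an ending like _2 or _b are one class to them, and where a whole thing is asked for, a point or a joint stands for the part that bears it (a point fixed in the world has none). Each returns a list of dicts, best first, with "conf" (0 to 1); they miss things now and then, are a little off and sometimes report something else, mostly with a low value. They report only what shows in the picture. A call takes as long as a camera call. They do not tell look-alikes from the thing itself.
- robot.find_in(thing, camera): "extent" ([centre column, centre row, width, height] in pixels, round what is visible of it).
The state is a dict: "time": time; "joint_positions": joint angles; "qvel": joint speeds; "joint_torque": joint torques, N m; "tool_pos": TCP position; "ee_rot": TCP orientation; "wrist_force": force on the tool from outside, world axes, zero at the start; "wrist_torque": the same for the moment, N m; "width": finger opening in m; "finger_force": force on a finger pad.
Only numpy, scipy, OpenCV 4.12 (cv2) and the standard library are available. Lean on these libraries where they do the work, as an engineer would, in place of code of your own. Each camera call takes 0.05 s, during which the arm holds its last target. There are 200 camera calls.

## Working session

There is one attempt and no reset: what is moved stays moved. The work goes in short steps, Python scripts to look and compute and a tool call to move; the robot and the scene stay as the last step left them, time stands still between calls to the robot, and variables do not carry over. Pictures are saved under pics/ and viewed, at most 10 in all, crops included, and the job is handed in when it is done.

Besides the shell and the picture viewer there is one more tool, called after "Call:" as name(argument=value, ...), one argument or row to a line, values as JSON. servo_tool: Moves the arm, as the interface text tells. Scaled input: -1 to 1 covers 0.1 m each way for a shift and pi/2 rad each way for a turn. Its arguments: {"type":"object","properties":{"plan":{"type":"array","items":{"type":"array","items":{"type":"number"}}}},"required":["plan"]}

```bash
ls; mkdir -p pics; python3 - <<'E'
from bench import robot
import cv2,json
o=robot.get_obs()
print({k:o[k] for k in('time','tool_pos','ee_rot','width')})
for c in('top','side'):
    im=robot.snapshot(c); cv2.imwrite(f'pics/{c}0.png',im[:,:,::-1])
    for t in('rail','rail_module','enclosure','mouth','tray','standoff_a'):
        print(c,t,[( [round(v) for v in d['extent']],round(d['conf'],2)) for d in robot.find_in(t,c)])
    print(robot.camera_params(c))
print(robot.camera_params('wrist'))
E
```

```text
pics
{'time': 0.0, 'tool_pos': array([ 0.14169625, -0.53087321,  0.19932533]), 'ee_rot': array([-3.13943810e+00, -2.18583855e-04,  2.60728539e-01]), 'width': 0.09409682587742821}
top rail [([253, 188, 57, 19], 0.7), ([228, 247, 44, 53], 0.56)]
top rail_module [([254, 186, 59, 21], 0.9), ([227, 247, 43, 51], 0.61)]
top enclosure [([384, 178, 80, 60], 0.81)]
top mouth [([382, 178, 80, 57], 0.81), ([254, 187, 61, 21], 0.65)]
top tray [([259, 174, 86, 63], 0.77)]
top standoff_a [([386, 177, 82, 55], 0.87), ([259, 172, 86, 61], 0.73), ([279, 159, 14, 8], 0.61)]
{'camera_matrix': array([[408.46214988,   0.        , 328.7540671 ],
       [  0.        , 408.46214988, 194.50434814],
       [  0.        ,   0.        ,   1.        ]]), 'distortion': array([-0.00971274,  0.        ,  0.        ,  0.        ,  0.        ]), 'rvec': array([ 2.19938053, -2.16702814,  0.08701493]), 'tvec': array([-3.28290104e-04,  4.42787840e-01,  1.61252073e+00])}
side rail [([331, 362, 64, 75], 0.89), ([261, 294, 65, 55], 0.58), ([328, 188, 80, 75], 0.25)]
side rail_module [([334, 360, 67, 76], 0.78), ([263, 294,
[... 535 characters left out ...]
59275064,  1.32486328]), 'tvec': array([0.41215466, 0.21902846, 1.05692117])}
{'camera_matrix': array([[344.23308224,   0.        , 316.34308999],
       [  0.        , 344.23308224, 202.79808309],
       [  0.        ,   0.        ,   1.        ]]), 'distortion': array([-0.02354726,  0.        ,  0.        ,  0.        ,  0.        ]), 'tool_from_camera': array([[ 1.76322471e-04, -9.61275939e-01, -2.75587622e-01,
         8.09836528e-02],
       [ 9.99999481e-01,  4.45991819e-04, -9.15856900e-04,
         7.79995101e-04],
       [ 1.00330103e-03, -2.75587318e-01,  9.61275519e-01,
        -1.84167488e-01],
       [ 0.00000000e+00,  0.00000000e+00,  0.00000000e+00,
         1.00000000e+00]])}
```

```bash
python3 - <<'E'
import cv2,numpy as np
t=cv2.imread('pics/top0.png');s=cv2.imread('pics/side0.png')
a=cv2.resize(t[120:300,190:450],(800,554),interpolation=cv2.INTER_CUBIC)
cv2.imwrite('pics/topc.png',a)
cv2.imwrite('pics/sidec.png',cv2.resize(s[130:400,150:450],(660,594),interpolation=cv2.INTER_CUBIC))
E
```

```text
(no output)
```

View pics/topc.png

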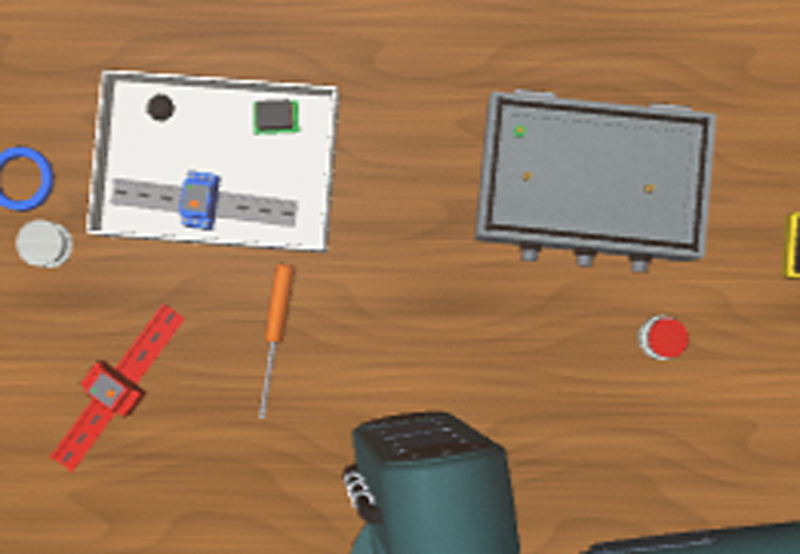

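View pics/sidec.png

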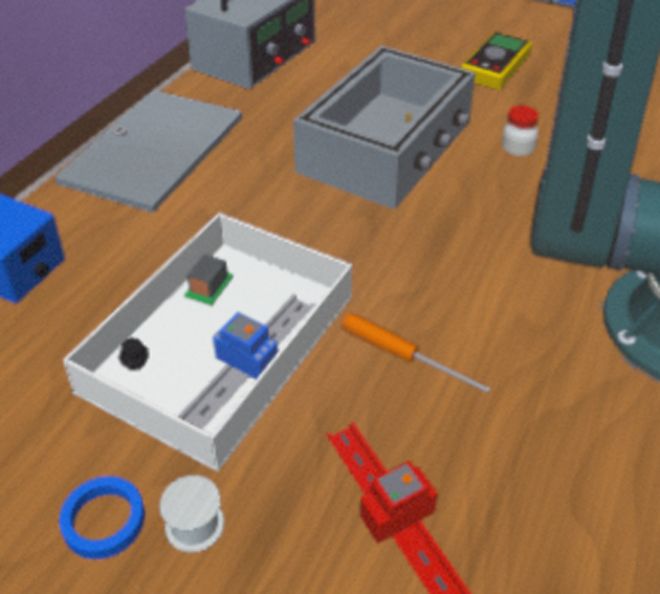

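The blue rail sits in the tray at top pixels (255,186). The red one at (227,247) on the bench is the look-alike. The crop confirms that the blue one, in the white tray, is the part. The enclosure is at about (384,178), with the standoffs at crop pixels (527,176) and (648,188).

```bash
cat > h.py <<'E'
import cv2,numpy as np
from scipy.spatial.transform import Rotation as R
from bench import robot
def eul(e): return R.from_euler('xyz',e)
def cam(name,obs=None):
    p=robot.camera_params(name)
    if name=='wrist':
        T=np.eye(4);T[:3,:3]=eul(obs['ee_rot']).as_matrix();T[:3,3]=obs['tool_pos']
        return p,np.array(T@p['tool_from_camera'])
    Rm=cv2.Rodrigues(np.array(p['rvec']))[0];W=np.eye(4);W[:3,:3]=Rm.T;W[:3,3]=-Rm.T@p['tvec']
    return p,W
def ray(px,z,p,W):
    px=np.array(px,float).reshape(-1,1,2)
    n=cv2.undistortPoints(px,p['camera_matrix'],p['distortion']).reshape(-1,2)
    d=np.c_[n,np.ones(len(n))]@W[:3,:3].T
    c=W[:3,3];s=(np.broadcast_to(z,len(n))-c[2])/d[:,2]
    return c+d*s[:,None]
def proj(P,p,W):
    V=np.linalg.inv(W)
    return cv2.projectPoints(np.array(P,float),cv2.Rodrigues(V[:3,:3])[0],V[:3,3],p['camera_matrix'],p['distortion'])[0].reshape(-1,2)
def move(target_pos,target_rpy,obs):
    """row numbers from the pose in obs to a world target"""
    Rt=eul(obs['ee_rot']);d=Rt.inv().apply(np.array(target_pos)-obs['tool_pos'])/0.1
    return np.round(np.r_[d,(Rt.inv()*eul(target_rpy)).as_rotvec()/(np.pi/2)],3)
E
python3 - <<'E'
from h import *
p,W=cam('top');f=lambda u,v:(u/3.0769+190,v/3.0769+120)
for n,pts,z in[('standoffs',[(527,176),(648,188)],.02),('encl outer top',[(490,94),(714,115),(700,258),(477,240)],.1),
 ('rail ends',[(113,192),(296,213)],.008),('module',[(203,200)],.0695),('tray rim',[(103,71),(337,88),(326,249),(88,233)],.06)]:
    print(n,ray([f(*q) for q in pts],z,p,W).round(3).tolist())
o=robot.get_obs();print(cam('wrist',o)[1].round(3)[:3,3])
E
```

```text
standoffs [[0.514, -0.123, 0.02], [0.501, -0.28, 0.02]]
encl outer top [[0.606, -0.069, 0.1], [0.584, -0.348, 0.1], [0.406, -0.33, 0.1], [0.424, -0.055, 0.1]]
rail ends [[0.486, 0.417, 0.008], [0.462, 0.177, 0.008]]
module [[0.471, 0.288, 0.07]]
tray rim [[0.636, 0.422, 0.06], [0.618, 0.123, 0.06], [0.413, 0.133, 0.06], [0.428, 0.434, 0.06]]
[ 0.22  -0.511  0.385]
```

Call:
servo_tool(
  plan=[
    [0,0,-1,0,0,0.219,94],
    [0,0,-1,0,0,0.219,94],
    [0,0,-1,0,0,0.219,94],
    [0,0,-1,0,0,0.219,94],
  ],
)

```text
time: 1.03
tool_pos: [0.1421, -0.5332, 0.307]
ee_rot: [3.131, -0.003, -0.085]
wrist_force: [-0.6, -0.2, 0.3]
width: 0.094
finger_force: 0.0
```

Call:
servo_tool(
  plan=[
    [0.824,-0.9,0,0,0,0,94],
    [0.824,-0.9,0,0,0,0,94],
    [0.824,-0.9,0,0,0,0,94],
    [0.824,-0.9,0,0,0,0,94],
  ],
)

```text
time: 1.37
tool_pos: [0.2354, -0.4444, 0.3002]
ee_rot: [-3.139, -0.002, -0.074]
wrist_force: [0.4, -0.8, -0.3]
width: 0.0938
finger_force: 0.0
```

Call:
servo_tool(
  plan=[
    [0.824,-0.9,0,0,0,0,94],
    [0.824,-0.9,0,0,0,0,94],
    [0.824,-0.9,0,0,0,0,94],
    [0.824,-0.9,0,0,0,0,94],
  ],
)

```text
time: 1.7
tool_pos: [0.3246, -0.3617, 0.2997]
ee_rot: [-3.139, -0.001, -0.074]
wrist_force: [-0.6, -0.0, 0.3]
width: 0.0939
finger_force: 0.0
```

Call:
servo_tool(
  plan=[
    [0.824,-0.9,0,0,0,0,94],
    [0.824,-0.9,0,0,0,0,94],
    [0.824,-0.9,0,0,0,0,94],
    [0.824,-0.9,0,0,0,0,94],
  ],
)

```text
time: 2.03
tool_pos: [0.4137, -0.2792, 0.2991]
ee_rot: [-3.138, -0.0, -0.074]
wrist_force: [-1.0, -0.3, -0.5]
width: 0.0936
finger_force: 0.0
```

Call:
servo_tool(
  plan=[
    [0.824,-0.9,0,0,0,0,94],
    [0.824,-0.9,0,0,0,0,94],
    [0.824,-0.9,0,0,0,0,94],
    [0.824,-0.9,0,0,0,0,94],
    [0.824,-0.9,0,0,0,0,94],
    [0.824,-0.9,0,0,0,0,94],
  ],
)

```text
time: 2.53
tool_pos: [0.4994, -0.2013, 0.2997]
ee_rot: [3.141, 0.002, -0.084]
wrist_force: [0.1, -0.3, 0.1]
width: 0.0942
finger_force: 0.0
```

```bash
python3 - <<'E'
from h import *
o=robot.get_obs();im=robot.snapshot('wrist');cv2.imwrite('pics/w1.png',im[:,:,::-1])
for k in('tool_pos','ee_rot'):print(o[k].tolist())
np.save('w1.npy',np.r_[o['tool_pos'],o['ee_rot']])
for t in('mouth','standoff_a'):print(t,[(np.round(d['extent'],1).tolist(),round(d['conf'],2)) for d in robot.find_in(t,'wrist')])
p,W=cam('wrist',o)
Rz=R.from_euler('z',-.083)
for z,a,b in((.1,.063,.113),(.1,.09,.14),(.02,0,.08)):
    print(proj(Rz.apply([[a,b,z],[a,-b,z],[-a,-b,z],[-a,b,z]])+[.507,-.2015,0],p,W).round(1).tolist())
E
```

```text
[0.49941835741845475, -0.20131147566390803, 0.29965537198674624]
[3.1410154878562, 0.0018329132392480574, -0.08361725513221852]
mouth [([315.7, 160.0, 263.2, 168.4], 0.89), ([31.1, 210.6, 62.3, 29.6], 0.33)]
standoff_a [([315.9, 161.9, 265.2, 168.2], 0.68), ([394.5, 292.6, 43.7, 58.6], 0.2)]
[[211.4, 114.3], [419.9, 114.2], [411.3, 223.9], [220.3, 224.0]]
[[184.1, 88.3], [447.2, 88.2], [431.8, 245.0], [199.8, 245.1]]
[[256.8, 160.2], [374.9, 160.2], [374.9, 160.2], [256.8, 160.2]]
```

View pics/w1.png

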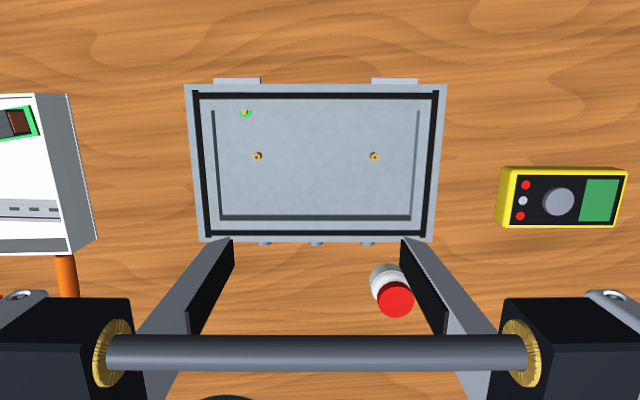

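The wrist picture shows the open box. Its outer top corners are near (185,85), (447,85), (432,241) and (199,241), and the brass standoffs are at (258,156) and (374,156). Refining these.

```bash
python3 - <<'E'
from h import *
from scipy.optimize import least_squares
im=cv2.imread('pics/w1.png');hsv=cv2.cvtColor(im,cv2.COLOR_BGR2HSV)
m=cv2.inRange(hsv,(10,90,50),(35,255,255))
st=[]
for cx in(258,374):
    ys,xs=np.nonzero(m[146:167,cx-10:cx+10]);st.append((xs.mean()+cx-10,ys.mean()+146));print(st[-1],len(xs))
d=np.load('w1.npy');o=dict(tool_pos=d[:3],ee_rot=d[3:]);p,W=cam('wrist',o)
g=cv2.GaussianBlur(cv2.cvtColor(im,cv2.COLOR_BGR2GRAY),(3,3),0)
# lip inner edges: black gasket / outer edge: saturation jump bench->grey
s=hsv[:,:,1].astype(float)
def edge(line):
    line=np.array(line);k=np.argmax(np.abs(np.diff(line)));return k+.5
E=[]
for r in range(110,225,8):
    E+=[('L',165+edge(s[r,165:212]),r),('R',415+edge(s[r,415:465]),r)]
for c in list(range(270,365,8)): E+=[('T',c,70+edge(s[70:97,c]))]
def res(q):
    Rz=R.from_euler('z',q[2]);
    pr=proj(Rz.apply([[0,.08,.02],[0,-.08,.02]])+[q[0],q[1],0],p,W)
    r=list((pr-np.array(st)).ravel()*2)
    for n,c,rr in E:
        P=Rz.inv().apply(ray([(c,rr)],.1,p,W)[0]-[q[0],q[1],0])
        e={'L':P[1]-.14,'R':P[1]+.14,'T':P[0]-.09}[n]
        r.append(e*600)
    return r
f=least_squares(res,[.507,-.2015,-.083],loss='soft_l1')
print(f.x); r=np.array(f.fun);print(r[:4].round(2));
for n in'LRT':print(n,np.median([x for x,e in zip(r[4:],E) if e[0]==n])/600)
E
```

```text
(np.float64(257.1041666666667), np.float64(155.97916666666666)) 48
(np.float64(373.6530612244898), np.float64(156.12244897959184)) 49
[ 0.51193953 -0.20122807 -0.0850959 ]
[-1.93  1.08  1.78  1.2 ]
L 0.00033252988013804385
R -0.00042507432365146425
T -0.0005259385472001429
```

Call:
servo_tool(
  plan=[
    [-0.15,-0.987,0,0,0,0,94],
    [-0.15,-0.987,0,0,0,0,94],
    [-0.15,-0.987,0,0,0,0,94],
  ],
)

```text
time: 2.93
tool_pos: [0.4923, -0.0985, 0.3012]
ee_rot: [-3.14, -0.001, -0.083]
wrist_force: [0.5, 0.3, -0.0]
width: 0.0938
finger_force: 0.0
```

Call:
servo_tool(
  plan=[
    [-0.15,-0.987,0,0,0,0,94],
    [-0.15,-0.987,0,0,0,0,94],
    [-0.15,-0.987,0,0,0,0,94],
  ],
)

```text
time: 3.18
tool_pos: [0.4857, 0.0017, 0.3012]
ee_rot: [-3.14, -0.001, -0.081]
wrist_force: [-0.1, -0.4, -0.2]
width: 0.0936
finger_force: 0.0
```

Call:
servo_tool(
  plan=[
    [-0.15,-0.987,0,0,0,0,94],
    [-0.15,-0.987,0,0,0,0,94],
    [-0.15,-0.987,0,0,0,0,94],
  ],
)

```text
time: 3.43
tool_pos: [0.4791, 0.1014, 0.3009]
ee_rot: [-3.14, -0.001, -0.081]
wrist_force: [-0.4, 0.6, -0.0]
width: 0.0939
finger_force: 0.0
```

Call:
servo_tool(
  plan=[
    [-0.15,-0.987,0,0,0,0,94],
    [-0.15,-0.987,0,0,0,0,94],
    [-0.15,-0.987,0,0,0,0,94],
  ],
)

```text
time: 3.68
tool_pos: [0.4725, 0.201, 0.3006]
ee_rot: [-3.14, -0.0, -0.081]
wrist_force: [-0.0, -0.4, 0.1]
width: 0.0938
finger_force: 0.0
```

Call:
servo_tool(
  plan=[
    [-0.15,-0.987,0,0,0,0,94],
    [-0.15,-0.987,0,0,0,0,94],
    [-0.15,-0.987,0,0,0,0,94],
    [-0.15,-0.987,0,0,0,0,94],
    [-0.15,-0.987,0,0,0,0,94],
    [-0.15,-0.987,0,0,0,0,94],
  ],
)

```text
time: 4.18
tool_pos: [0.4669, 0.2963, 0.3007]
ee_rot: [3.141, -0.001, -0.085]
wrist_force: [0.2, 0.3, -0.6]
width: 0.0942
finger_force: 0.0
```

```bash
python3 - <<'E'
from h import *
o=robot.get_obs();im=robot.snapshot('wrist');cv2.imwrite('pics/w2.png',im[:,:,::-1])
for k in('tool_pos','ee_rot'):print(o[k].tolist())
np.save('w2.npy',np.r_[o['tool_pos'],o['ee_rot']])
for t in('rail','rail_module'):print(t,[(np.round(d['extent'],1).tolist(),round(d['conf'],2)) for d in robot.find_in(t,'wrist')])
p,W=cam('wrist',o)
Rz=R.from_euler('z',-.1)
print(proj(Rz.apply([[0,.122,.0115],[0,-.122,.0115],[0,0,.0695]])+[.473,.297,0],p,W).round(1).tolist())
E
```

```text
[0.466941922306337, 0.296333445023675, 0.30070127437626276]
[3.140912638400237, -0.0005855990355745355, -0.08518400294662931]
rail [([314.1, 162.7, 178.9, 59.2], 0.92), ([270.4, 289.6, 77.1, 86.3], 0.63)]
rail_module [([313.8, 159.7, 179.5, 55.4], 0.94), ([269.7, 292.1, 76.2, 86.4], 0.58)]
[[227.1, 159.5], [403.3, 162.1], [315.1, 168.2]]
```

View pics/w2.png

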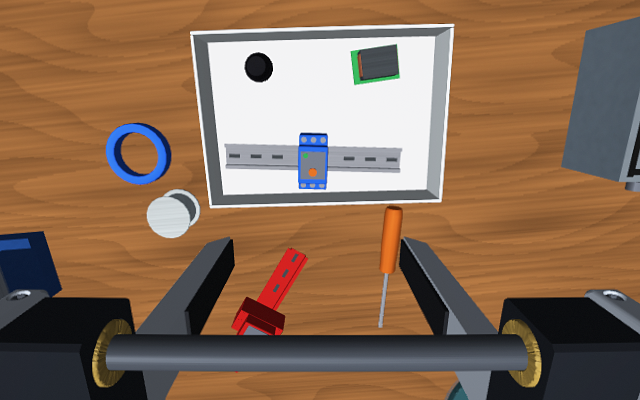

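The blue rail in the tray runs from (226,155) to (401,160), with its module at (313,160). The red look-alike is outside at (270,290). Now fitting the rail pose.

```bash
python3 - <<'E'
from h import *
im=cv2.imread('pics/w2.png');hsv=cv2.cvtColor(im,cv2.COLOR_BGR2HSV)
d=np.load('w2.npy');o=dict(tool_pos=d[:3],ee_rot=d[3:]);p,W=cam('wrist',o)
m=((hsv[:,:,2]<205)).astype(np.uint8);m[:130]=0;m[195:]=0;m[:,:218]=0;m[:,410:]=0
n,l,s,c=cv2.connectedComponentsWithStats(m);k=1+np.argmax(s[1:,4]);m=(l==k);print(s[k])
xs=np.r_[230:292,334:398]
top=[];bot=[]
for x in xs:
    r=np.nonzero(m[:,x])[0];top.append((x,r.min()-.5+.5-.5));bot.append((x,r.max()+.5))
T=ray(top,.0115,p,W);B=ray(bot,.0115,p,W)
for a in(T,B):
    f=np.polyfit(a[:,1],a[:,0],1);print('x at y=.297:',np.polyval(f,.297),'slope yaw',-np.arctan(f[0]))
# ends
rows=range(150,166);E1=ray([(np.nonzero(m[r])[0].min()-.5,r) for r in range(149,164)],.008,p,W);E2=ray([(np.nonzero(m[r])[0].max()+.5,r) for r in range(153,168)],.008,p,W)
print(np.median(E1,0),np.median(E2,0),np.linalg.norm(np.median(E1,0)-np.median(E2,0)))
b=cv2.inRange(hsv,(100,150,60),(125,255,255));b[:125]=0;b[195:]=0;b[:,:290]=0;b[:,335:]=0
r=cv2.minAreaRect(cv2.findNonZero(b));print(r)
print('mod at z=.0695',ray([r[0]],.0695,p,W),ray(cv2.boxPoints(r),.0495,p,W).round(4).tolist())
E
```

```text
[ 224  132  178   45 3763]
x at y=.297: 0.49414012930311496 slope yaw -0.11026108536999762
x at y=.297: 0.4597421576958172 slope yaw -0.10895021539057126
[0.48974791 0.42079031 0.008     ] [0.46361947 0.1800398  0.008     ] 0.2421642039634537
((312.5, 160.5), (55.0, 29.0), 90.0)
mod at z=.0695 [[0.48274524 0.29937932 0.0695    ]] [[0.5154, 0.3148, 0.0495], [0.5124, 0.2789, 0.0495], [0.4422, 0.2843, 0.0495], [0.4454, 0.3218, 0.0495]]
```

Call:
servo_tool(
  plan=[
    [0.102,-0.046,0.35,0,0,0.015,80],
    [0.102,-0.046,0.7,0,0,0.015,80],
    [0.102,-0.046,1,0,0,0.015,80],
  ],
)

```text
time: 4.58
tool_pos: [0.4776, 0.3004, 0.1991]
ee_rot: [-3.141, -0.001, -0.109]
wrist_force: [-0.2, 0.9, -0.9]
width: 0.081
finger_force: 0.0
```

Call:
servo_tool(
  plan=[
    [0,0,0.35,0,0,0,80],
    [0,0,0.7,0,0,0,80],
    [0,0,0.9,0,0,0,80],
    [0,0,1,0,0,0,80],
    [0,0,1,0,0,0,80],
    [0,0,1,0,0,0,80],
  ],
)

```text
time: 5.08
tool_pos: [0.4777, 0.3013, 0.1014]
ee_rot: [-3.141, -0.001, -0.108]
wrist_force: [-0.2, 0.2, -0.3]
width: 0.0798
finger_force: 0.0
```

```bash
python3 - <<'E'
from h import *
o=robot.get_obs();print(o['tool_pos'],o['ee_rot'],o['width'])
print(move([.4775,.300,.044],[np.pi,0,-.109],o).tolist())
im=robot.snapshot('wrist');cv2.imwrite('pics/w3.png',im[:,:,::-1])
E
```

```text
[0.47768955 0.30129635 0.10137328] [-3.14114238e+00 -1.01537476e-03 -1.07744647e-01] 0.07982335584630164
[-0.001, 0.013, 0.574, -0.0, -0.001, 0.001]
```

View pics/w3.png

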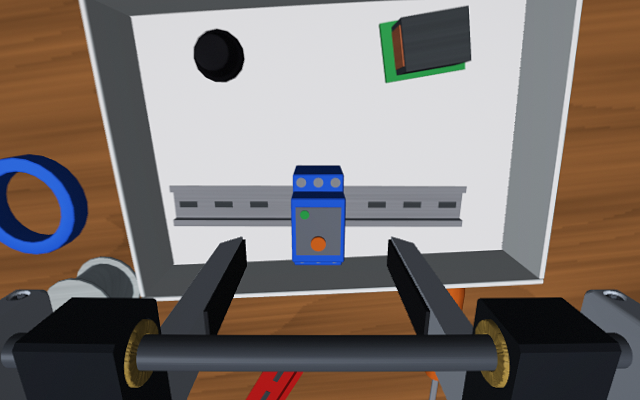

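The module is centred between the fingers (columns 292–345 against finger tips at 240 and 393). Its top face is centred near (319,230).

```bash
python3 - <<'E'
from h import *
o=robot.get_obs();p,W=cam('wrist',o)
print(ray([(319,197),(319,263),(293,230),(344,230)],.0695,p,W).round(4).tolist())
print(ray([(170,188),(466,188),(174,223),(462,223)],.0115,p,W).round(4).tolist())
E
```

```text
[[0.5009, 0.2974, 0.0695], [0.4539, 0.3023, 0.0695], [0.4799, 0.3172, 0.0695], [0.4763, 0.2831, 0.0695]]
[[0.5063, 0.4204, 0.0115], [0.4803, 0.1774, 0.0115], [0.4759, 0.4238, 0.0115], [0.45, 0.1805, 0.0115]]
```

Call:
servo_tool(
  plan=[
    [0,0.013,0.2,0,0,0,80],
    [0,0.013,0.4,0,0,0,80],
    [0,0.013,0.52,0,0,0,80],
    [0,0.013,0.57,0,0,0,80],
    [0,0.013,0.57,0,0,0,60],
    [0,0.013,0.57,0,0,0,50],
    [0,0.013,0.57,0,0,0,40],
    [0,0.013,0.57,0,0,0,35],
    [0,0.013,0.57,0,0,0,25],
    [0,0.013,0.57,0,0,0,25],
    [0,0.013,0.57,0,0,0,25],
    [0,0.013,0.57,0,0,0,25],
  ],
)

```text
time: 6.13
tool_pos: [0.4771, 0.3004, 0.0438]
ee_rot: [-3.142, -0.001, -0.107]
wrist_force: [0.3, 0.7, 1.0]
width: 0.0359
finger_force: 30.0
```

Call:
servo_tool(
  plan=[
    [0,0,0,0,0,0,25],
    [0,0,0,0,0,0,25],
    [0,0,0,0,0,0,25],
  ],
)

```text
time: 6.38
tool_pos: [0.4771, 0.3004, 0.0438]
ee_rot: [-3.142, -0.0, -0.107]
wrist_force: [-1.4, -0.4, 1.8]
width: 0.0356
finger_force: 30.0
```

Call:
servo_tool(
  plan=[
    [0,0,-0.1,0,0,0,25],
    [0,0,-0.3,0,0,0,25],
    [0,0,-0.55,0,0,0,25],
    [0,0,-0.8,0,0,0,25],
    [0,0,-1,0,0,0,25],
  ],
)

```text
time: 6.8
tool_pos: [0.4769, 0.3005, 0.1451]
ee_rot: [-3.141, -0.0, -0.107]
wrist_force: [-0.1, 1.0, -2.0]
width: 0.0359
finger_force: 30.0
```

Call:
servo_tool(
  plan=[
    [0,0,-0.25,0,0,0,25],
    [0,0,-0.5,0,0,0,25],
    [0,0,-0.75,0,0,0,25],
    [0,0,-0.9,0,0,0,25],
    [0,0,-1,0,0,0,25],
    [0,0,-1,0,0,0,25],
    [0,0,-1,0,0,0,25],
  ],
)

```text
time: 7.38
tool_pos: [0.4767, 0.3004, 0.243]
ee_rot: [3.141, 0.001, -0.107]
wrist_force: [0.4, -0.3, -1.5]
width: 0.0359
finger_force: 30.0
```

```bash
python3 - <<'E'
from h import *
o=robot.get_obs();print(o['tool_pos'],o['ee_rot'],o['width'],o['wrist_force'],o['wrist_torque'])
im=robot.snapshot('wrist');cv2.imwrite('pics/w4.png',im[:,:,::-1])
np.save('w4.npy',np.r_[o['tool_pos'],o['ee_rot']])
p,W=cam('wrist',o);Rt=eul(o['ee_rot'])
# rail top corners expected (tool frame: underside 40mm ahead, top of rail 32.5)
print(proj(Rt.apply([[.0175,-.122,.0325],[.0175,.122,.0325],[-.0175,-.122,.0325],[-.0175,.122,.0325],[.023,-.018,-.0255],[-.023,-.018,-.0255]])+o['tool_pos'],p,W).round(1).tolist())
print(move([.512,-.201,.2438],[np.pi,0,-.085],o).tolist())
E
```

```text
[0.47671619 0.30038349 0.24296283] [ 3.14122908e+00  5.52992725e-04 -1.06719885e-01] 0.03589088451006716 [ 0.43120912 -0.338837   -1.51279853] [-0.0073969   0.0213363   0.00359645]
[[131.3, 204.9], [500.6, 205.1], [138.8, 253.6], [493.0, 253.9], [278.8, 227.7], [281.4, 309.6]]
[0.885, 4.948, -0.007, 0.0, 0.0, -0.014]
```

View pics/w4.png

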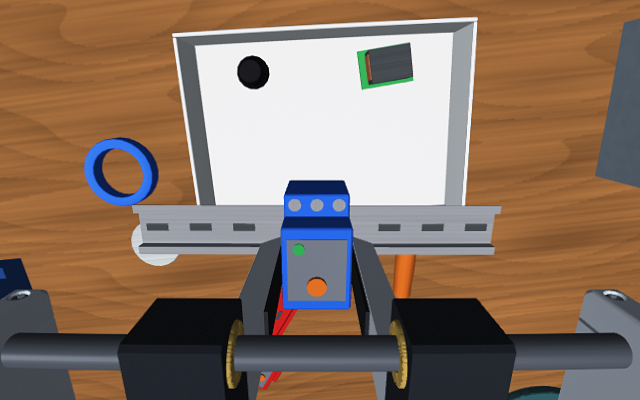

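The grasp holds. The rail corners at (133,207), (501,207), (140,254) and (494,254) match the predictions to within 2 px, so the rail is level and centred in the tool. Now carrying it over.

Call:
servo_tool(
  plan=[
    [0.05,0.2,0,0,0,0,25],
    [0.1,0.5,0,0,0,0,25],
    [0.15,0.8,0,0,0,0,25],
    [0.177,1,0,0,0,0,25],
  ],
)

```text
time: 7.77
tool_pos: [0.4829, 0.1967, 0.2409]
ee_rot: [3.139, 0.004, -0.108]
wrist_force: [0.6, 0.1, -2.5]
width: 0.0355
finger_force: 30.0
```

Call:
servo_tool(
  plan=[
    [0.06,0.33,0,0,0,0,25],
    [0.12,0.67,0,0,0,0,25],
    [0.177,1,0,0,0,0,25],
  ],
)

```text
time: 8.02
tool_pos: [0.4896, 0.0963, 0.2411]
ee_rot: [3.141, 0.004, -0.106]
wrist_force: [0.1, 0.4, -2.2]
width: 0.0354
finger_force: 30.0
```

Call:
servo_tool(
  plan=[
    [0.06,0.33,0,0,0,0,25],
    [0.12,0.67,0,0,0,0,25],
    [0.177,1,0,0,0,0,25],
  ],
)

```text
time: 8.27
tool_pos: [0.4966, -0.0051, 0.2412]
ee_rot: [3.142, 0.004, -0.107]
wrist_force: [0.5, -0.4, -1.5]
width: 0.0358
finger_force: 30.0
```

Call:
servo_tool(
  plan=[
    [0.06,0.33,0,0,0,0,25],
    [0.12,0.67,0,0,0,0,25],
    [0.177,1,0,0,0,0,25],
  ],
)

```text
time: 8.52
tool_pos: [0.5036, -0.1063, 0.2412]
ee_rot: [-3.141, 0.004, -0.107]
wrist_force: [1.0, -0.2, -1.9]
width: 0.0359
finger_force: 30.0
```

Call:
servo_tool(
  plan=[
    [0.06,0.3,0,0,0,0,25],
    [0.12,0.6,0,0,0,0,25],
    [0.15,0.8,0,0,0,-0.007,25],
    [0.177,0.95,0,0,0,-0.014,25],
    [0.177,1,0,0,0,-0.014,25],
    [0.177,1,0,0,0,-0.014,25],
    [0.177,1,0,0,0,-0.014,25],
    [0.177,1,0,0,0,-0.014,25],
  ],
)

```text
time: 9.18
tool_pos: [0.5114, -0.2049, 0.243]
ee_rot: [-3.141, 0.001, -0.084]
wrist_force: [-0.0, -0.2, -3.1]
width: 0.0357
finger_force: 30.0
```

```bash
cat >> h.py <<'E'
def pose(yc,zc,th,g=.040,xe=0.):
    """TCP target for rail centre yc,zc in the box frame, end a tipped down by th"""
    Rz=R.from_euler('z',-.085)
    t=Rz.apply([xe,yc+g*np.sin(th),0])+[.512,-.201,zc+g*np.cos(th)]
    return t,Rz*R.from_euler('x',-th)*R.from_euler('x',np.pi)
def mv(t,Rt,t0,R0): return np.round(np.r_[R0.inv().apply(t-t0)/.1,(R0.inv()*Rt).as_rotvec()/(np.pi/2)],3).tolist()
E
python3 - <<'E'
from h import *
o=robot.get_obs();print(o['tool_pos'],o['ee_rot'],o['width'],o['joint_positions'])
th=np.radians(16);seq=[(-.025,.204,th),(-.025,.1,th),(.011,.1,th),(.011,.049,th),(0,.045,0),(0,.030,0)]
t0,R0=o['tool_pos'],eul(o['ee_rot'])
for s in seq:
    t,Rt=pose(*s);print(s,t.round(4),mv(t,Rt,t0,R0));t0,R0=t,Rt
E
```

```text
[ 0.5114494  -0.20494959  0.24298124] [-3.14067275e+00  8.72071794e-04 -8.36636983e-02] 0.03571772223152356 [-4.84365088e-01  8.61267068e-02  1.28843942e+00  5.16909533e-04
  1.76818831e+00  1.17019642e+00]
(-0.025, 0.204, np.float64(0.2792526803190927)) [ 0.5108 -0.2149  0.2425] [0.002, 0.1, 0.005, -0.178, 0.0, 0.001]
(-0.025, 0.1, np.float64(0.2792526803190927)) [ 0.5108 -0.2149  0.1385] [0.0, -0.287, 1.0, 0.0, 0.0, 0.0]
(0.011, 0.1, np.float64(0.2792526803190927)) [ 0.5139 -0.1791  0.1385] [0.0, -0.346, -0.099, 0.0, 0.0, 0.0]
(0.011, 0.049, np.float64(0.2792526803190927)) [ 0.5139 -0.1791  0.0875] [0.0, -0.141, 0.49, 0.0, 0.0, 0.0]
(0, 0.045, 0) [ 0.512 -0.201  0.085] [-0.0, 0.205, 0.084, 0.178, 0.0, 0.0]
(0, 0.03, 0) [ 0.512 -0.201  0.07 ] [-0.0, -0.0, 0.15, 0.0, 0.0, 0.0]
```

Call:
servo_tool(
  plan=[
    [0,0.02,0,-0.03,0,0,25],
    [0,0.04,0,-0.07,0,0,25],
    [0,0.06,0,-0.11,0,0,25],
    [0,0.08,0,-0.15,0,0,25],
    [0,0.1,0.005,-0.178,0,0,25],
    [0,0.1,0.005,-0.178,0,0,25],
    [0,0.1,0.005,-0.178,0,0,25],
    [0,0.1,0.005,-0.178,0,0,25],
  ],
)

```text
time: 9.85
tool_pos: [0.5109, -0.2155, 0.2432]
ee_rot: [2.863, -0.0, -0.084]
wrist_force: [-0.6, 0.3, -2.5]
width: 0.036
finger_force: 30.0
```

```bash
python3 - <<'E'
from h import *
o=robot.get_obs();print(o['tool_pos'],o['ee_rot'],o['width'],o['wrist_force'])
t,Rt=pose(-.025,.1,np.radians(16));print(mv(t,Rt,o['tool_pos'],eul(o['ee_rot'])))
im=robot.snapshot('wrist');cv2.imwrite('pics/w5.png',im[:,:,::-1])
p,W=cam('wrist',o);Rq=eul(o['ee_rot'])
print(proj(Rq.apply([[.0175,-.122,.0325],[.0175,.122,.0325],[-.0175,-.122,.0325],[-.0175,.122,.0325]])+o['tool_pos'],p,W).round(1).tolist())
E
```

```text
[ 0.51085075 -0.21548754  0.24320779] [ 2.86292756e+00 -4.66262502e-04 -8.39784322e-02] 0.0359555523895204 [-0.64209422  0.29838481 -2.47373164]
[-0.001, -0.294, 1.006, -0.0, -0.0, 0.001]
[[131.2, 205.0], [500.8, 205.2], [138.8, 253.8], [493.2, 254.0]]
```

View pics/w5.png

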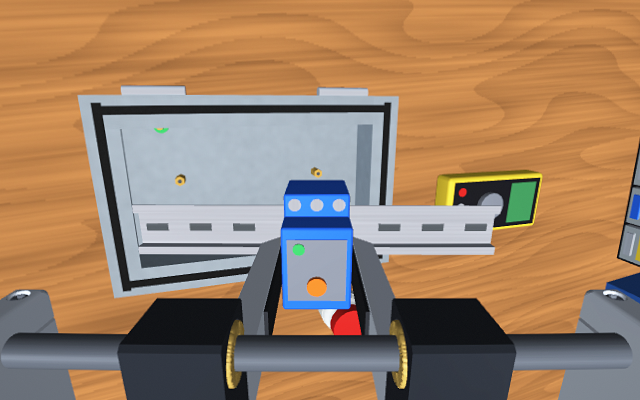

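The rail is still square in the grip, with end a at (135,230) tipped down over the box's +y half. Standoffs are visible at (180,180) and (316,172). Feeding it in.

Call:
servo_tool(
  plan=[
    [0,-0.05,0.17,0,0,0,25],
    [0,-0.1,0.34,0,0,0,25],
    [0,-0.15,0.51,0,0,0,25],
    [0,-0.2,0.68,0,0,0,25],
    [0,-0.25,0.85,0,0,0,25],
    [0,-0.29,1,0,0,0,25],
    [0,-0.29,1,0,0,0,25],
    [0,-0.29,1,0,0,0,25],
  ],
)

```text
time: 10.57
tool_pos: [0.5101, -0.2162, 0.1381]
ee_rot: [2.863, 0.002, -0.086]
wrist_force: [0.1, -0.0, -2.2]
width: 0.0357
finger_force: 30.0
```

Call:
servo_tool(
  plan=[
    [0,-0.07,-0.02,0,0,0,25],
    [0,-0.14,-0.04,0,0,0,25],
    [0,-0.21,-0.06,0,0,0,25],
    [0,-0.28,-0.08,0,0,0,25],
    [0,-0.345,-0.1,0,0,0,25],
    [0,-0.345,-0.1,0,0,0,25],
    [0,-0.345,-0.1,0,0,0,25],
    [0,-0.345,-0.1,0,0,0,25],
  ],
)

```text
time: 11.23
tool_pos: [0.5139, -0.18, 0.139]
ee_rot: [2.862, -0.0, -0.084]
wrist_force: [0.4, 0.5, -2.3]
width: 0.0362
finger_force: 30.0
```

```bash
python3 - <<'E'
from h import *
o=robot.get_obs();print(o['tool_pos'],o['ee_rot'],o['width'],o['wrist_force'])
t,Rt=pose(.011,.049,np.radians(16));print(mv(t,Rt,o['tool_pos'],eul(o['ee_rot'])))
im=robot.snapshot('wrist');cv2.imwrite('pics/w6.png',im[:,:,::-1])
p,W=cam('wrist',o);Rz=R.from_euler('z',-.085)
a,b=.063,.113;print('mouth expected',proj(Rz.apply([[a,b,.1],[a,-b,.1],[-a,-b,.1],[-a,b,.1],[.09,.14,.1],[.09,-.14,.1]])+[.512,-.201,0],p,W).round(1).tolist())
E
```

```text
[ 0.51386437 -0.17997929  0.13903909] [ 2.86158294e+00 -5.03187345e-05 -8.43645240e-02] 0.036170350387507 [ 0.42606375  0.47702826 -2.27980509]
[-0.001, -0.151, 0.493, 0.0, -0.0, 0.0]
mouth expected [[140.9, 138.2], [475.4, 130.4], [456.3, 283.0], [167.6, 329.2], [78.8, 88.1], [509.9, 92.9]]
```

View pics/w6.png

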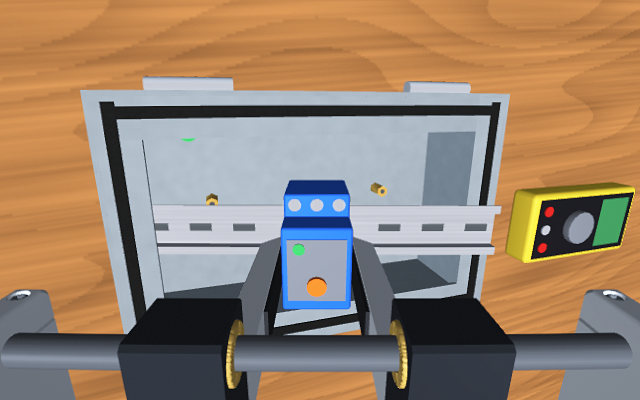

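End a is under the +y lip (occluded left of column 153). The box corners at (80,90) and (509,94) match the model to about 1 mm. Lowering end b through the mouth.

Call:
servo_tool(
  plan=[
    [0,-0.025,0.08,0,0,0,25],
    [0,-0.05,0.16,0,0,0,25],
    [0,-0.075,0.24,0,0,0,25],
    [0,-0.1,0.32,0,0,0,25],
    [0,-0.125,0.4,0,0,0,25],
    [0,-0.15,0.49,0,0,0,25],
    [0,-0.15,0.49,0,0,0,25],
    [0,-0.15,0.49,0,0,0,25],
    [0,-0.15,0.49,0,0,0,25],
  ],
)

```text
time: 12.03
tool_pos: [0.5141, -0.1793, 0.0879]
ee_rot: [2.862, -0.0, -0.085]
wrist_force: [-0.9, 0.0, -1.4]
width: 0.0358
finger_force: 30.0
```

```bash
python3 - <<'E'
from h import *
o=robot.get_obs();print(o['tool_pos'],o['ee_rot'],o['width'],o['wrist_force'])
t,Rt=pose(.0,.045,0);print(mv(t,Rt,o['tool_pos'],eul(o['ee_rot'])))
im=robot.snapshot('wrist');cv2.imwrite('pics/w7.png',im[:,:,::-1])
E
```

```text
[ 0.51412723 -0.17930207  0.08793735] [ 2.86167067e+00 -4.72266753e-04 -8.47250339e-02] 0.03581435147909814 [-0.91999713  0.03452689 -1.40982996]
[-0.003, 0.201, 0.088, 0.178, -0.0, 0.0]
```

View pics/w7.png

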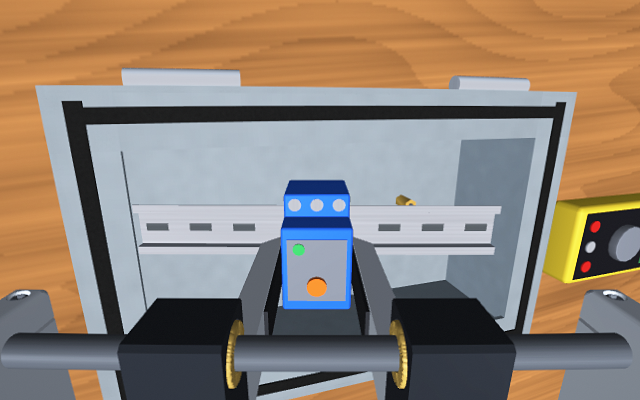

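End b is inside the mouth (column 501, lip edge near column 545). Levelling and centring.

Call:
servo_tool(
  plan=[
    [0,0.033,0.015,0.03,0,0,25],
    [0,0.067,0.03,0.06,0,0,25],
    [0,0.1,0.044,0.09,0,0,25],
    [0,0.134,0.059,0.12,0,0,25],
    [0,0.168,0.074,0.15,0,0,25],
    [0,0.201,0.088,0.178,0,0,25],
    [0,0.201,0.088,0.178,0,0,25],
    [0,0.201,0.088,0.178,0,0,25],
    [0,0.201,0.088,0.178,0,0,25],
  ],
)

```text
time: 12.83
tool_pos: [0.5122, -0.2007, 0.0852]
ee_rot: [3.14, -0.001, -0.085]
wrist_force: [-0.4, 0.9, -2.0]
width: 0.0359
finger_force: 30.0
```

```bash
python3 - <<'E'
from h import *
o=robot.get_obs();print(o['tool_pos'],o['ee_rot'],o['width'],o['wrist_force'])
t,Rt=pose(.0,.030,0);print(mv(t,Rt,o['tool_pos'],eul(o['ee_rot'])))
E
```

```text
[ 0.51222004 -0.20074887  0.0851787 ] [ 3.14045626e+00 -5.14438719e-04 -8.46713055e-02] 0.03586230955614281 [-0.40026687  0.8549009  -1.97244894]
[-0.002, 0.003, 0.152, 0.001, -0.0, 0.0]
```

Call:
servo_tool(
  plan=[
    [0,0,0.04,0,0,0,25],
    [0,0,0.08,0,0,0,25],
    [0,0,0.12,0,0,0,25],
    [0,0,0.15,0,0,0,25],
    [0,0,0.15,0,0,0,25],
    [0,0,0.15,0,0,0,25],
    [0,0,0.15,0,0,0,25],
  ],
)

```text
time: 13.42
tool_pos: [0.5121, -0.2008, 0.0698]
ee_rot: [3.141, -0.0, -0.085]
wrist_force: [0.2, -0.2, -1.6]
width: 0.0358
finger_force: 30.0
```

```bash
python3 - <<'E'
from h import *
o=robot.get_obs();print(o['tool_pos'],o['ee_rot'],o['width'],o['wrist_force'],np.abs(o['qvel']).max())
im=robot.snapshot('wrist');cv2.imwrite('pics/w8.png',im[:,:,::-1])
p,W=cam('wrist',o);Rz=R.from_euler('z',-.085);a,b=.0175,.122
print('rail',proj(Rz.apply([[a,b,.0375],[a,-b,.0375],[-a,-b,.0375],[-a,b,.0375]])+[.512,-.201,0],p,W).round(1).tolist())
print('box',proj(Rz.apply([[.09,.14,.1],[.09,-.14,.1]])+[.512,-.201,0],p,W).round(1).tolist())
E
```

```text
[ 0.51212285 -0.20082063  0.06983688] [ 3.14140050e+00 -8.44442138e-05 -8.46233464e-02] 0.035784136567947225 [ 0.22468997 -0.23659138 -1.6393483 ] 0.005140743006411331
rail [[131.4, 205.1], [500.9, 205.4], [493.3, 254.2], [138.9, 253.8]]
box [[-6.6, 85.4], [638.9, 85.8]]
```

View pics/w8.png

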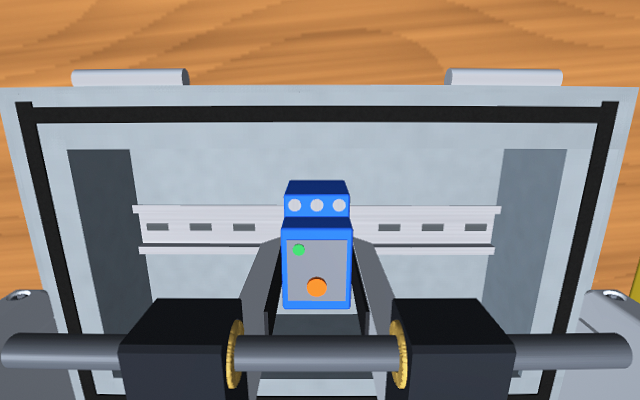

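The rail is level, aligned with the box and centred: its ends are at columns 133 and 501, and the lip gasket runs from column 16 to 620. The wrist force is only the rail's weight, so nothing is touching. Handing in.

```bash
python3 -c "
from bench import robot
print(robot.close_job())"
```

```text
the job is handed in; nothing more can be done
None
```

The rail is held level inside the enclosure, centred over the standoffs about 1 cm above them with no sign of contact with the box, and the job was handed in at about 13.5 s of the 48 s allowed.

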